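# Close a bench casting mould and pin its hinge

## Robot

A 6-joint arm with a two-finger parallel gripper is mounted at the origin on the work surface. World frame = base frame: x ahead of the robot, y to its left, z up, the work surface at z = 0. Lengths are in m, angles in rad, forces in N, time in s.
With the tool pointing down it reaches from about 0.225 to 0.875 m from the base axis. Payload 3.4 kg.
Tool frame: the origin (TCP) lies midway between the tips of the shut fingers; the grasp point (between the pads) lies 19 mm behind it (pinch_z is the distance from the TCP to the grasp point, in m); z points along the fingers, y is the line along which they close (so a half turn about z gives the same grasp; the last joint's range is limited). The gripper opens to 85 mm and grips with 20 to 120 N. Pads are 22 mm wide; open, the fingers measure 114 mm over their backs; the gripper's body (76 mm by 85 mm) begins 54 mm behind the grasp point. The pads swing forward as they close: fully open they stand 13 mm farther back than shut.
Start: joints at [1.117, 0.276, 1.505, -0, 1.361, -0.121], TCP at [0.188, 0.543, 0.231] pointing down, gripper open.
Joint ranges: [-2.89, 2.89], [-0.75, 2.08], [0.22, 2.7], [-1.18, 4.32], [0.11, 2.71], [-2.7, 2.7]. Speed limits (rad/s): [2.57, 2.57, 3.14, 3.14, 3.14, 3.14].

## Interface

Orientations are given as a unit quaternion [w, x, y, z].
In Python, from rig import get_state, get_image, sign_off, pinch_z gives the robot as it stands.
- The arm moves only by the tool send_rows, never from a script. Its argument "steps" is one flat list of numbers, 5 for each row, row after row: the gripper's target within -1 to 1 (fully open at 1, half-way at 0, shut at -1), then the shift along the tool's x, y, z in cm, then the turn about the tool's z in degrees. In form: [gripper, x, y, z, roll, gripper, x, y, z, roll, ...]. A call has 1 to 12 rows; each row shifts and turns the commanded pose from where the row before left it, along the tool's axes as they then stand; what a row does not reach is not made up. A row lasts 1/10 s, in which the tool goes at most 50 mm and 8.59 degrees, less where a joint would pass 70% of its speed; a pose out of reach is approached as far as the arm can. A call is refused whole if a number of a shift passes 5 or a number of a turn 8.59, either way. A call with a gripper value outside its range is refused whole. The fingers move at their own pace and stop on an object; "newtons" is the grip in N (left out, the last holds). Time passes only in rows, so rows that do not move let the fingers close. It gives the time, the measured TCP pose, the force, the opening and the grip force at its end, in the units of the state.
- get_state(): the state, without advancing time (a new reading comes with each control period).
- get_image(name): name is "scene" or "top" or "wrist"; returns a dict with "color" (400x640x3 uint8, red, green, blue), "mtx" (3x3 intrinsics, pixels), "T" (4x4, takes a point from camera to world coordinates); the wrist camera has in their place "mount" (4x4, takes a point from camera to tool coordinates, whose origin is the TCP and whose axes are the flange's). Camera axes: x right, y down, z forward; pixel columns grow to the right and rows downward; lengths in m; the calibration is good to about 2 mm. A picture is of the moment at which its call begins: read the wrist's pose just before it. There is no depth.
- sign_off(): hands the job in; it is judged then, once.
The state is a dict: "clock": time; "qpos": joint angles; "qd": joint speeds; "effort": joint torques, N m; "position": TCP position; "ee_rot": TCP orientation; "contact_force": force on the tool from outside, world axes, zero at the start; "moment": the same for the moment, N m; "width": finger opening in m; "gripper_force": force on a finger pad.
Only numpy, scipy, OpenCV 4.12 (cv2) and the standard library are available. Lean on these libraries where they do the work, as an engineer would, in place of code of your own. Each camera call takes 0.05 s, during which the arm holds its last target. There are 200 camera calls.

## Task

Push the sliding half of the small casting mould home against the fixed half so that the two hinge knuckles line up, then take the red-knobbed hinge pin from the wooden rack and push it gently down through both knuckles until its collar sits fully home, feeling for the bore and never forcing it. Let go of the pin, and leave the black- and blue-knobbed pins in the rack.

Things in the scene. Friction and masses are not known exactly. Their poses are not given: they have to be found in the camera images.
- plate: Dark steel base plate 260 x 200 x 12 mm, fixed to the bench. z up; its +x points from the sliding mould half to the fixed half (the way home), +y from the hinge to the mould blocks. The mould (both halves, knuckles, two 8 mm high rails beside the sliding half) is bolted on through slots: as a whole up to 8 mm off nominal along x and up to 8 mm along y, not turned, height exact.
- nominal (a point): Nominal centre of the hinge bore's top mouth, 80 mm above the bench, axes as the plate; the true bore is up to 8 mm off in x and y: find it by feel or sight. Two 30 x 30 mm square knuckles, brass (31 mm high, top at this height) over steel; bore 11.5 mm, each mouth chamfered 1.5 mm. From the true bore axis the fixed block fills x 0 to 50, y 15 to 95 mm, top 8 mm below this point.
- push_home (a point): Nominal centre of the sliding half's flat push face when home, 42 mm above the bench, axes as the plate; off by the same unknown shift as the bore. The true face is 50 mm on the -x side of the true bore axis and 80 mm wide (y 15 to 95 mm from that axis); the aluminium block is 60 mm high on the plate. The brass upper knuckle belongs to this half, the steel lower one to the fixed half.
- half (a joint): Travel of the sliding mould half along its rails: 0 = home, faces together and knuckles in line; grows in metres as it is drawn out (-x of nominal), at most 0.060. It slides stiffly (about 5 N) and stays where it is left.
- plug (a joint): White nylon friction plug deep inside the lower knuckle, under the hinge pin: 0 = up (its top 52 mm below the hinge top), grows in metres as the pin pushes it down, at most 0.012. It resists with about 6 N from first touch on (the pin's last 10 mm of travel) and stays where it is left; about 0.010 when the pin is fully home.
- pin_knob (a point): Centre of the red square knob (20 x 20 mm, 42 mm tall, flat sides along its x and y) of the hinge pin to fit; pin axis z, up. Under it a steel collar 24 mm across, 4 mm thick, whose underside is 25 mm below this point; the knob's top is 21 mm above. Shank 10 mm thick, 62 mm long below the collar, last 6 mm tapering to 7 mm. About 0.1 kg. Stands in the rack.
- pin_seat (a point): Centre of the underside of the hinge pin's collar, on the pin's axis; sits on the hinge's top face when the pin is home.
- rack: Fixed wooden pin rack 50 x 190 mm, 75 mm high; origin at the centre of its underside, three 13 mm holes in a row along its y, 65 mm apart, the pins standing in them in any order, collars on the rack's top.
- thinpin_knob (a point): Centre of the black square knob (20 x 20 x 42 mm) of a thin, short pin that does not fit; stays in the rack.
- bluepin_knob (a point): Centre of the blue square knob (20 x 20 x 42 mm) of another thin, short pin that does not fit; stays in the rack.

How it is judged:
By the outcome, as a careful person would: the job done as asked, in the order asked, and still so for the second after the job is handed in, with the robot touching nothing.
It also fails if it takes over 72 s, if anything falls off the work surface, if the arm or the gripper's body presses on something with over 40 N, if the wrist force passes 120 N, or if a joint passes its speed limit or range.

## Working session

There is one attempt and no reset: what is moved stays moved. The work goes in short steps, Python scripts to look and compute and a tool call to move; the robot and the scene stay as the last step left them, time stands still between calls to the robot, and variables do not carry over. Pictures are saved under pics/ and viewed, at most 10 in all, crops included, and the job is handed in when it is done.

Besides the shell and the picture viewer there is one more tool, called after ">>>" as name(argument=value, ...), one argument or row to a line, values as JSON. send_rows: Moves the arm, as the interface text tells. Its arguments: {"type":"object","properties":{"steps":{"type":"array"},"newtons":{"type":"number"}},"required":["steps"]}

```bash
mkdir -p pics; ls
cat > h.py <<'E'
import numpy as np, cv2
from rig import *
def snap(n,f):
    s=get_state(); im=get_image(n); cv2.imwrite(f'pics/{f}.png',im['color'][:,:,::-1]); np.savez(f'pics/{f}.npz',state_p=s['position'],state_q=s['ee_rot'],**im); return s,im
def Rq(q):
    from scipy.spatial.transform import Rotation as R
    return R.from_quat([q[1],q[2],q[3],q[0]]).as_matrix()
def load(f):
    d=np.load(f'pics/{f}.npz')
    if 'T' in d: T=d['T']
    else:
        W=np.eye(4);W[:3,:3]=Rq(d['state_q']);W[:3,3]=d['state_p'];T=W@d['mount']
    return d['color'],d['mtx'],T
def cast(f,uv,z):
    c,K,T=load(f); uv=np.atleast_2d(uv).astype(float)
    r=np.c_[uv,np.ones(len(uv))]@np.linalg.inv(K).T@T[:3,:3].T
    return T[:3,3]+r*((z-T[2,3])/r[:,2])[:,None]
E
python3 - <<'E'
from h import *
for n in('scene','top','wrist'):
    s,im=snap(n,n+'0')
print({k:np.round(v,3) for k,v in s.items()},pinch_z)
for n in('scene0','top0','wrist0'): print(np.round(load(n)[2],3),load(n)[1])
E
```

```text
pics
{'clock': np.float64(0.1), 'qpos': array([ 1.117,  0.277,  1.506,  0.   ,  1.361, -0.121]), 'qd': array([-0.002, -0.002, -0.002, -0.002, -0.001,  0.001]), 'effort': array([ 2.0000e-03, -4.1771e+01, -2.4640e+01, -0.0000e+00,  6.0000e-03,
        0.0000e+00]), 'position': array([0.188, 0.543, 0.231]), 'ee_rot': array([-0.   ,  0.166,  0.986, -0.001]), 'contact_force': array([ 0.973, -0.253,  0.101]), 'moment': array([ 0.057, -0.04 , -0.011]), 'gripper_force': np.float64(0.0), 'width': np.float64(0.085)} 0.0187
[[-0.325  0.815 -0.479  0.899]
 [ 0.946  0.278 -0.169  0.068]
 [-0.005 -0.508 -0.861  0.748]
 [ 0.     0.     0.     1.   ]] [[440.83904335   0.         315.55372927]
 [  0.         440.83904335 202.02839322]
 [  0.           0.           1.        ]]
[[-0.002 -0.974  0.227  0.324]
 [-1.     0.002 -0.004 -0.064]
 [ 0.003 -0.227 -0.974  1.019]
 [ 0.     0.     0.     1.   ]] [[415.40586649   0.         322.06729224]
 [  0.         415.40586649 198.57876748]
 [  0.           0.           1.        ]]
[[ 0.327  0.912  0.249  0.125]
 [ 0.945 -0.315 -0.088  0.565]
 [-0.002  0.264 -0.964  0.373]
 [ 0.     0.     0.     1.   ]] [[344.75467905   0.         317.1739477 ]
 [  0.         344.75467905 205.30727828]
 [  0.           0.           1.        ]]
```

View pics/top0.png

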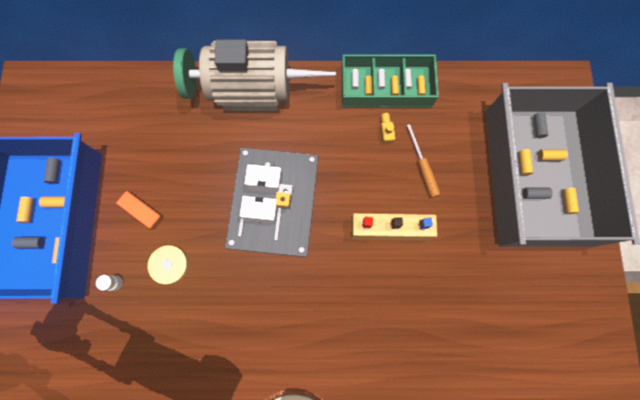

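View pics/scene0.png

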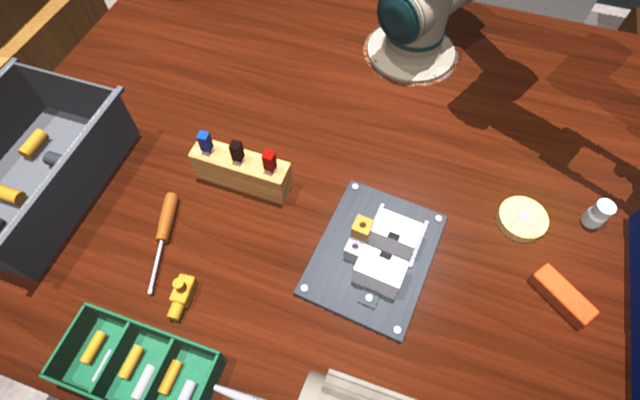

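The top view shows the plate at about (272,202), with the brass knuckle at (284,199) and the sliding half at (258,208). The rack is at (395,225), with red at (368,222), black at (397,223) and blue at (427,223). Home is image-up, roughly world +x.

Run:
```python
from h import *
c=load('top0')[0]; im=c[:,:,::-1]
a=cv2.resize(im[140:260,220:330],None,fx=5,fy=5,interpolation=cv2.INTER_CUBIC)
cv2.imwrite('pics/crop1.png',a)
def blobs(f,lo,hi,z,box,amin=15):
    c=load(f)[0]; h=cv2.cvtColor(c,cv2.COLOR_RGB2HSV); m=cv2.inRange(h,lo,hi)
    M=np.zeros_like(m); x0,y0,x1,y1=box; M[y0:y1,x0:x1]=m[y0:y1,x0:x1]
    n,l,st,ce=cv2.connectedComponentsWithStats(M)
    for i in range(1,n):
        if st[i,4]>amin:
            r=cv2.minAreaRect(cv2.findContours((l==i).astype(np.uint8),0,1)[0][0])
            print(f,st[i],ce[i].round(1),'cast',cast(f,ce[i],z).round(4),'rect',cast(f,cv2.boxPoints(r),z)[:,:2].round(3).tolist())
print('red');blobs('top0',(0,150,110),(6,255,255),.121,(355,205,380,240)); blobs('scene0',(0,150,110),(6,255,255),.121,(255,140,285,175))
print('blue');blobs('top0',(100,130,60),(125,255,255),.121,(410,205,440,240))
print('brass');blobs('top0',(18,140,120),(32,255,255),.08,(270,185,300,215))
print('white');blobs('top0',(0,0,200),(179,40,255),.072,(225,140,320,260),4)
print('rack');blobs('top0',(12,60,150),(28,190,255),.075,(345,205,445,245),100)
```

```text
red
top0 [364 217   9  10  79] [367.6 221.6] cast [[ 0.4807 -0.1672  0.121 ]] rect [[0.491, -0.16], [0.491, -0.177], [0.471, -0.176], [0.471, -0.159]]
scene0 [262 148  14  24 216] [268.2 158.8] cast [[ 0.4937 -0.1623  0.121 ]] rect [[0.517, -0.17], [0.473, -0.179], [0.472, -0.155], [0.516, -0.146]]
blue
top0 [423 219   9   8  57] [427.  222.3] cast [[ 0.479  -0.2972  0.121 ]] rect [[0.486, -0.289], [0.486, -0.307], [0.471, -0.306], [0.471, -0.288]]
brass
top0 [277 194  13  12 112] [282.9 199.4] cast [[0.5404 0.0232 0.08  ]] rect [[0.53, 0.039], [0.556, 0.036], [0.552, 0.008], [0.526, 0.012]]
white
top0 [243 151   5   4  18] [245.  152.3] cast [[0.6584 0.1171 0.072 ]] rect [[0.662, 0.122], [0.662, 0.112], [0.654, 0.112], [0.654, 0.122]]
top0 [309 157   5   5  17] [311.4 159. ] cast [[ 0.6414 -0.0423  0.072 ]] rect [[0.641, -0.037], [0.648, -0.043], [0.641, -0.049], [0.635, -0.043]]
top0 [244 162  48  32 787] [265.3 176.5] cast [[0.598  0.0667 0.072 ]] rect [[0.581, 0.119], [0.644, 0.109], [0.619, -0.006], [0.557, 0.006]]
top0 [240 196  36  25 716] [257.5 208.1] cast [[0.5216 0.0825 0.072 ]] rect [[0.501, 0.124], [0.553, 0.122], [0.545, 0.04], [0.493, 0.044]]
top0 [274 208   7  32  94] [277.3 224.2] cast [[0.4837 0.0357 0.072 ]] rect [[0.45, 0.043], [0.522, 0.035], [0.521, 0.028], [0.449, 0.036]]
top0 [238 219   5  17  53] [240.3 227.5] cast [[0.476  0.1207 0.072 ]] rect [[0.459, 0.126], [0.497, 0.122], [0.496, 0.115], [0.458, 0.119]]
top0 [229 240   5   5  21] [231. 242.] cast [[0.4427 0.1404 0.072 ]] rect [[0.447, 0.145], [0.447, 0.136], [0.438, 0.136], [0.438, 0.145]]
top0 [299 247   5   6  24] [301.  249.3] cast [[ 0.4258 -0.0195  0.072 ]] rect [[0.431, -0.015], [0.431, -0.024], [0.42, -0.024], [0.42, -0.015]]
rack
top0 [ 352  213   86   25 1640] [393.8 225. ] cast [[ 0.4808 -0.2326  0.075 ]] rect [[0.509, -0.137], [0.509, -0.334], [0.453, -0.33], [0.453, -0.136]]
```

View pics/crop1.png

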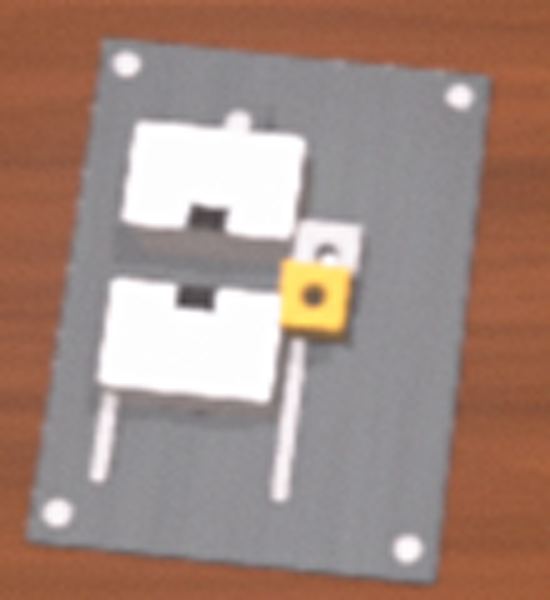

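The crop shows the plate turned slightly, bolts at its corners, and the sliding half drawn out about 40 mm. The brass bore is at crop (313,295), the steel bore at crop (327,250).

Run:
```python
from h import *
b=cast('top0',[(245,152.3),(311.4,159),(231,242),(301,249.3)],.012)[:,:2]
print(b.round(4)); v=(b[0]-b[2]+b[1]-b[3]);yaw=np.arctan2(v[1],v[0]);w=(b[0]-b[1]+b[2]-b[3]);yaw2=np.arctan2(-w[0],w[1])
print(np.degrees([yaw,yaw2]),np.linalg.norm(v)/2,np.linalg.norm(w)/2)
C=b.mean(0);Rp=lambda y:np.array([[np.cos(y),-np.sin(y)],[np.sin(y),np.cos(y)]])
P=Rp((yaw+yaw2)/2)
def pl(uv,z): return ((cast('top0',uv,z)[:,:2]-C)@P*1000).round(1).tolist()
cr=lambda x,y:(220+(x-2)/5,140+(y-2)/5)
print('C',C)
print('brass bore',pl([cr(313,295)],.08),cast('top0',[cr(313,295)],.08))
print('steel bore',pl([cr(327,250)],.049))
print('fixed corners',pl([cr(134,122),cr(305,136),cr(294,241),cr(121,224)],.072))
print('slide corners',pl([cr(114,278),cr(283,296),cr(270,404),cr(97,385)],.072))
s=get_state();print(Rq(s['ee_rot']).round(3))
print(cast('top0',[cr(97,385),cr(270,404)],.072).round(4))
```

```text
[[ 0.6797  0.1285]
 [ 0.6615 -0.041 ]
 [ 0.4503  0.1534]
 [ 0.4322 -0.0166]]
[-6.12440369 -6.08755736] 0.2307119051885478 0.17076089269261444
C [0.55593814 0.05608117]
brass bore [[-10.2, -32.5]] [[0.54238585 0.02482164 0.08      ]]
steel bore [[19.5, -32.7]]
fixed corners [[66.7, 63.9], [68.4, -18.0], [16.6, -19.4], [16.2, 62.7]]
slide corners [[-10.0, 62.2], [-10.3, -17.7], [-61.8, -18.3], [-61.3, 62.5]]
[[-0.945  0.327 -0.001]
 [ 0.327  0.945 -0.001]
 [ 0.    -0.001 -1.   ]]
[[0.5016 0.1247 0.072 ]
 [0.4926 0.0444 0.072 ]]
```

>>> send_rows(
  steps=[-1, 0, 0, 0, -6.5, -1, 0, 0, 0, -6.5, -1, -1.85, -2.35, 0, 0, -1, -1.85, -2.35, 0, 0, -1, -1.85, -2.35, 0, 0, -1, -1.85, -2.35, 0, 0, -1, -1.85, -2.35, 0, 0, -1, -1.85, -2.35, 0, 0, -1, -1.85, -2.35, 0, 0, -1, -1.85, -2.35, 0, 0, -1, -1.85, -2.35, 0, 0, -1, -1.85, -2.35, 0, 0],
  newtons=40,
)

```text
clock: 1.35
position: [0.3473, 0.2891, 0.2312]
ee_rot: [-0.0, 0.053, 0.999, -0.0]
contact_force: [1.3, 0.5, 0.7]
width: 0.0001
gripper_force: 0.0
```

>>> send_rows(
  steps=[-1, -1.85, -2.35, 0, 0, -1, -1.85, -2.35, 0, 0, -1, -1.85, -2.35, 0, 0, -1, -1.85, -2.35, 0, 0, -1, -1.85, -2.35, 0, 0, -1, -1.85, -2.35, 0, 0, -1, -1.85, -2.35, 0, 0, -1, -1.85, -2.35, 0, 0, -1, 0, 0, 0, 0],
)

```text
clock: 2.25
position: [0.4762, 0.0849, 0.231]
ee_rot: [0.001, 0.055, 0.999, -0.001]
contact_force: [0.1, 0.4, 0.1]
width: -0.0001
gripper_force: 0.0
```

>>> send_rows(
  steps=[-1, 0.5, 0, 3, 0, -1, 0, 0, 3, 0, -1, 0, 0, 3, 0, -1, 0, 0, 3, 0, -1, 0, 0, 3, 0, -1, 0, 0, 2.5, 0, -1, 0, 0, 1.5, 0, -1, 0, 0, 0, 0, -1, 0, 0, 0, 0],
)

```text
clock: 3.15
position: [0.4691, 0.0886, 0.0414]
ee_rot: [-0.0, 0.053, 0.999, 0.0]
contact_force: [0.0, 0.2, -0.2]
width: 0.0003
gripper_force: 0.0
```

Run:
```python
from h import *
s,im=snap('scene','sc1')
cv2.imwrite('pics/sc1c.png',cv2.resize(im['color'][120:340,260:460,::-1],None,fx=2.7,fy=2.7))
```

```text
(no output)
```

View pics/sc1c.png

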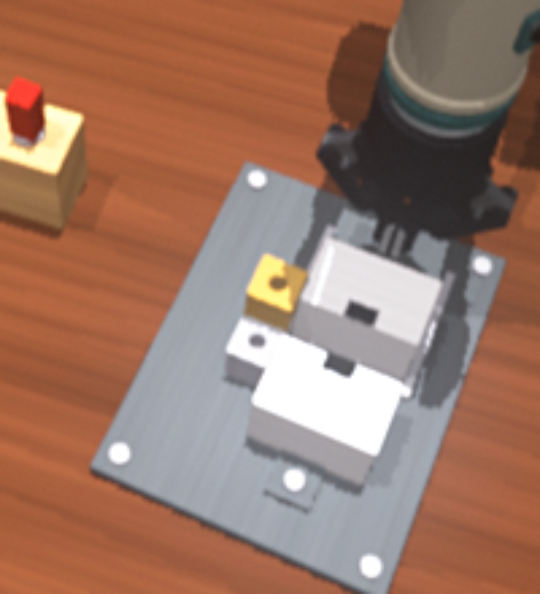

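The closed fingers (crop 392,235) stand behind the sliding half, centred on it. Pushing.

>>> send_rows(
  steps=[-1, -0.5, 0, 0, 0, -1, -0.5, 0, 0, 0, -1, -0.4, 0, 0, 0, -1, -0.4, 0, 0, 0, -1, -0.4, 0, 0, 0, -1, -0.4, 0, 0, 0, -1, -0.4, 0, 0, 0, -1, -0.4, 0, 0, 0, -1, -0.4, 0, 0, 0],
)

```text
clock: 4.1
position: [0.5045, 0.0843, 0.0409]
ee_rot: [-0.003, 0.053, 0.999, 0.0]
contact_force: [-5.8, -0.1, 3.6]
width: -0.0001
gripper_force: 2.7
```

>>> send_rows(
  steps=[-1, -0.1, 0, 0, 0, -1, -0.1, 0, 0, 0, -1, -0.1, 0, 0, 0, -1, -0.1, 0, 0, 0],
)

```text
clock: 4.5
position: [0.5091, 0.0838, 0.0409]
ee_rot: [-0.002, 0.053, 0.999, -0.0]
contact_force: [-4.1, 0.9, 3.4]
width: -0.0002
gripper_force: 2.5
```

>>> send_rows(
  steps=[-1, -0.1, 0, 0, 0, -1, -0.1, 0, 0, 0, -1, -0.1, 0, 0, 0, -1, -0.1, 0, 0, 0],
)

```text
clock: 4.9
position: [0.5131, 0.0834, 0.0409]
ee_rot: [-0.002, 0.053, 0.999, 0.0]
contact_force: [-4.9, 1.4, 2.4]
width: -0.0001
gripper_force: 2.5
```

>>> send_rows(
  steps=[-1, -0.1, 0, 0, 0, -1, -0.1, 0, 0, 0],
)

```text
clock: 5.1
position: [0.5151, 0.0832, 0.0409]
ee_rot: [-0.002, 0.053, 0.999, 0.0]
contact_force: [-4.4, 0.8, 2.3]
width: 0.0001
gripper_force: 2.5
```

>>> send_rows(
  steps=[-1, -0.1, 0, 0, 0],
)

```text
clock: 5.2
position: [0.5154, 0.0832, 0.0409]
ee_rot: [-0.003, 0.053, 0.999, 0.0]
contact_force: [-6.8, 0.8, 5.4]
width: 0.0001
gripper_force: 3.9
```

>>> send_rows(
  steps=[-1, -0.05, 0, 0, 0],
)

```text
clock: 5.3
position: [0.5154, 0.0832, 0.0409]
ee_rot: [-0.003, 0.053, 0.999, 0.0]
contact_force: [-8.2, 0.9, 6.1]
width: 0.0001
gripper_force: 4.1
```

>>> send_rows(
  steps=[-1, -0.05, 0, 0, 0],
)

```text
clock: 5.4
position: [0.5154, 0.0832, 0.0409]
ee_rot: [-0.004, 0.053, 0.999, 0.0]
contact_force: [-8.4, 1.3, 5.8]
width: -0.0
gripper_force: 4.5
```

>>> send_rows(
  steps=[-1, 0, 0, 0, 0],
)

```text
clock: 5.5
position: [0.5154, 0.0832, 0.0409]
ee_rot: [-0.004, 0.053, 0.999, 0.0]
contact_force: [-8.4, 1.4, 6.7]
width: 0.0
gripper_force: 4.2
```

>>> send_rows(
  steps=[-1, -0.1, 0, 0, 0, -1, -0.1, 0, 0, 0],
)

```text
clock: 5.7
position: [0.5153, 0.0831, 0.0407]
ee_rot: [-0.006, 0.053, 0.999, 0.0]
contact_force: [-12.9, 1.3, 8.4]
width: 0.0005
gripper_force: 6.4
```

>>> send_rows(
  steps=[-1, -0.1, 0, 0, 0, -1, -0.1, 0, 0, 0, -1, 0, 0, 0, 0],
)

```text
clock: 6.0
position: [0.5152, 0.0831, 0.0404]
ee_rot: [-0.008, 0.053, 0.999, 0.0]
contact_force: [-14.8, 2.6, 11.3]
width: -0.0005
gripper_force: 7.5
```

>>> send_rows(
  steps=[-1, 1, 0, 0, 0, -1, 1, 0, 0, 0, 0, 0, 0, -3, 0, 0, 0, 0, -3, 0, 0, 0, 0, -3, 0, 0, 0, 0, -2.5, 0, 0, -2.4, -1.4, 0, 0, 0, -2.4, -1.4, 0, 0, 0, -2.4, -1.4, 0, 0, 0, -2.4, -1.4, 0, 0, 0, 0, 0, 0, 0, 0, 0, 0, 0, 0],
)

```text
clock: 7.2
position: [0.5929, 0.0184, 0.1559]
ee_rot: [0.0, 0.053, 0.999, 0.0]
contact_force: [-0.4, -0.6, -0.6]
width: 0.0428
gripper_force: 0.0
```

Run:
```python
from h import *
s,im=snap('wrist','w1'); print(s['position'],s['ee_rot'],s['contact_force'])
```

```text
[0.59290724 0.01844654 0.15594934] [3.23835242e-05 5.34206218e-02 9.98572090e-01 1.32754049e-04] [-0.43825329 -0.58178264 -0.57166446]
```

View pics/w1.png

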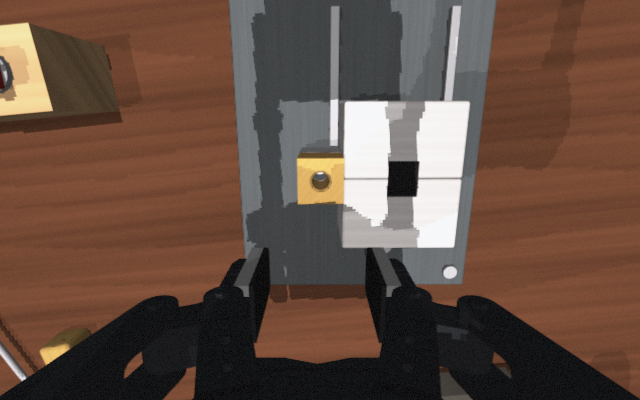

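The wrist view shows the halves together (seam at row 179), with the brass knuckle at (321,180) and its bore at (320,180).

Run:
```python
from h import *
c,K,T=load('w1'); h=cv2.cvtColor(c,cv2.COLOR_RGB2HSV)
m=cv2.inRange(h,(14,90,120),(34,255,255)); M=np.zeros_like(m);M[155:205,292:346]=m[155:205,292:346]
q=cv2.findContours(M,cv2.RETR_EXTERNAL,2)[0]; q=max(q,key=cv2.contourArea)
r=cv2.minAreaRect(q);print('rect',r,cast('w1',cv2.boxPoints(r),.08)[:,:2].round(4).tolist())
sub=np.zeros_like(M); cv2.drawContours(sub,[q],-1,255,-1)
hole=cv2.morphologyEx(cv2.bitwise_and(sub,255-M),cv2.MORPH_OPEN,np.ones((3,3)))
n,l,st,ce=cv2.connectedComponentsWithStats(hole)
for i in range(1,n): print(st[i],ce[i],cast('w1',ce[i],.08))
print('rect centre',cast('w1',r[0],.08), 'blk corners',cast('w1',[(345,101),(469,101),(456,247),(342,247),(343,179.5),(463,179.5)],.072)[:,:2].round(4).tolist())
```

```text
rect ((320.0, 180.5), (47.0, 46.0), 90.0) [[0.5534, 0.0102], [0.5565, 0.0392], [0.5872, 0.0365], [0.584, 0.0064]]
[312 172  17  17 230] [320.03043478 180.25652174] [[0.56982783 0.02315215 0.08      ]]
rect centre [[0.56998462 0.0231159  0.08      ]] blk corners [[0.5226, 0.044], [0.5309, 0.1217], [0.6293, 0.1135], [0.6207, 0.0335], [0.5725, 0.0384], [0.5811, 0.1182]]
```

>>> send_rows(
  steps=[0, 0, 0, -2.2, 0, 0, 0, 0, -2.3, 0, 0, 1.05, -2.75, 0, 0, 0, 1.05, -2.75, 0, 0, 0, 1.05, -2.75, 0, 0, 0, 1.05, -2.75, 0, 0, 0, 1.05, -2.75, 0, 0, 0, 1.05, -2.75, 0, 0, 0, 1.0, -2.8, 0, 0, 0, 0, 0, 0, 0, 0, 0, 0, 0, 0],
)

```text
clock: 8.35
position: [0.4991, -0.1648, 0.2014]
ee_rot: [0.0, 0.053, 0.999, 0.0]
contact_force: [0.8, 0.1, 0.0]
width: 0.0426
gripper_force: 0.0
```

Run:
```python
from h import *
s,im=snap('wrist','w2'); print(s['position'],s['ee_rot'],s['contact_force'])
c=im['color'];h=cv2.cvtColor(c,cv2.COLOR_RGB2HSV)
m=cv2.inRange(h,(0,150,60),(6,255,255))|cv2.inRange(h,(174,150,60),(180,255,255))
n,l,st,ce=cv2.connectedComponentsWithStats(m)
for i in range(1,n):
  if st[i,4]>100:
    r=cv2.minAreaRect(cv2.findContours((l==i).astype(np.uint8),0,1)[0][0])
    print(st[i],ce[i],r,cast('w2',cv2.boxPoints(r),.121)[:,:2].round(4).tolist())
```

```text
[ 0.49906713 -0.16480549  0.20143974] [1.98396192e-04 5.33287328e-02 9.98576911e-01 3.99664962e-04] [0.76863075 0.08242452 0.02705937]
[ 295  168   29   37 1034] [309.15957447 186.36847195] ((309.0, 186.0), (36.0, 28.0), 90.0) [[0.4671, -0.1755], [0.469, -0.1573], [0.4932, -0.1598], [0.4912, -0.1785]]
```

View pics/w2.png

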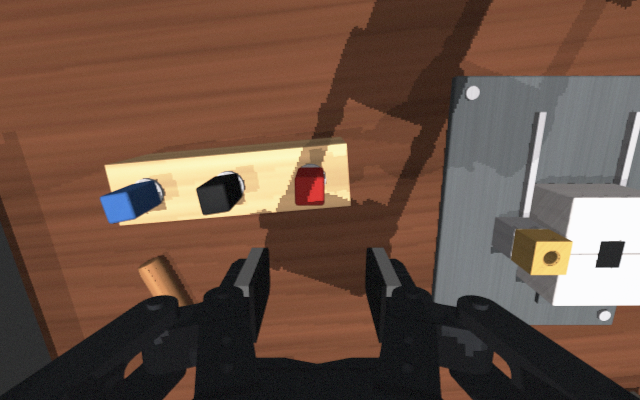

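The red knob is at (309,186), the black at (220,194) and the blue at (130,200). The red knob's flats are nearly parallel to the pads.

Run:
```python
from h import *
c=load('w2')[0]
print(c[160:210:2,305,0].tolist(),c[160:210:2,318,0].tolist())
print(cast('w2',[(309,190),(309,204.5),(295,195),(324,195)],.121).round(4).tolist())
print('edges', [[int(x) for x in np.where((c[r,280:340,0]>1.8*c[r,280:340,1].astype(float)+10))[0][[0,-1]]+280] for r in range(170,204,4)])
d=cast('w2',[(108,165),(346,144),(350,206),(120,224)],.075)[:,:2]; print(d.round(4).tolist(), np.degrees(np.arctan2(*(d[1]-d[0])[::-1])))
```

```text
[179, 171, 138, 112, 75, 77, 78, 77, 84, 110, 111, 109, 111, 112, 112, 111, 111, 109, 108, 107, 107, 110, 102, 171, 171] [131, 133, 134, 100, 74, 79, 82, 94, 112, 195, 219, 218, 219, 218, 219, 219, 219, 216, 216, 215, 199, 109, 98, 172, 127]
[[0.4827, -0.1681, 0.121], [0.4926, -0.1692, 0.121], [0.4851, -0.1777, 0.121], [0.4871, -0.1585, 0.121]]
edges [[298, 322], [297, 322], [295, 323], [295, 323], [295, 323], [295, 323], [295, 323], [295, 323], [296, 323]]
[[0.4561, -0.3248], [0.4598, -0.1377], [0.5097, -0.1387], [0.5048, -0.3279]] 88.87096906937356
```

>>> send_rows(
  steps=[0, 0.85, -0.25, 0, 0, 0, 0.82, -0.25, 0, 0, 0, 0, 0, 2.5, 0, 0, 0, 0, 2.5, 0, 0, 0, 0, 2.5, 0, 0, 0, 0, 2, 0, 0, 0, 0, 1.5, 0, 0, 0, 0, 0.8, 0, 0, 0, 0, 0, 0],
)

```text
clock: 9.3
position: [0.4816, -0.168, 0.0825]
ee_rot: [-0.001, 0.053, 0.999, 0.001]
contact_force: [0.5, 0.5, -0.2]
width: 0.0425
gripper_force: 0.0
```

>>> send_rows(
  steps=[-1, 0, 0, 0, 0, -1, 0, 0, 0, 0, -1, 0, 0, 0, 0, -1, 0, 0, 0, 0, -1, 0, 0, 0, 0],
  newtons=60,
)

```text
clock: 9.8
position: [0.4833, -0.169, 0.0843]
ee_rot: [0.001, 0.053, 0.999, -0.0]
contact_force: [-0.2, 0.4, 5.4]
width: 0.0194
gripper_force: 58.8
```

>>> send_rows(
  steps=[-1, 0, 0, -0.3, 0, -1, 0, 0, -0.7, 0, -1, 0, 0, -1.5, 0, -1, 0, 0, -1.5, 0, -1, 0, 0, -1.5, 0, -1, 0, 0, -1.5, 0, -1, 0, 0, -1.5, 0, -1, 0, 0, -1.5, 0, -1, 0, 0, 0, 0, -1, 0, 0, 0, 0],
)

```text
clock: 10.8
position: [0.4823, -0.1686, 0.1832]
ee_rot: [-0.0, 0.053, 0.999, 0.0]
contact_force: [0.0, -0.2, -0.9]
width: 0.0198
gripper_force: 58.8
```

Run:
```python
from h import *
s,im=snap('wrist','w3'); print(s['position'],s['ee_rot'],s['contact_force'],s['width'])
_,a=snap('scene','sc3')
cv2.imwrite('pics/c3.png',np.vstack([im['color'][150:400,160:480,::-1],cv2.resize(a['color'][60:220,180:380,::-1],(320,256))]))
```

```text
[ 0.48228649 -0.16856812  0.18315246] [-5.83307655e-05  5.29313723e-02  9.98598150e-01  4.54176994e-05] [ 0.04833852 -0.15396132 -0.85731701] 0.0198060664904103
```

View pics/c3.png

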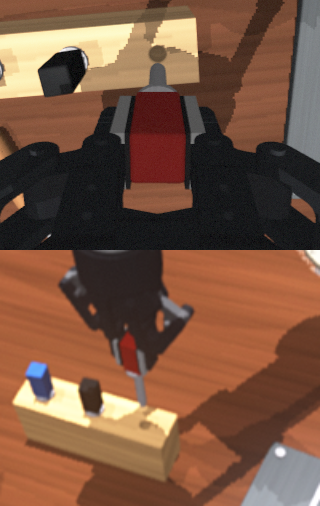

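The pin is held (width 19.8 mm). In the wrist view the shank tip is near (317,215) and the knob around (318,290). The black and blue pins are still in the rack.

Run:
```python
from h import *
c,K,T=load('w3')
print('col318',[(r,c[r,318].tolist()) for r in range(205,340,4)])
for r in(216,222,228,234): print(r,[(x,int(c[r,x].astype(int).sum())) for x in range(302,336,2)])
d=np.load('pics/w3.npz');W=np.eye(4);W[:3,:3]=Rq(d['state_q']);W[:3,3]=d['state_p']
def tool(uv,z): # at tool-z depth
    return ((cast('w3',uv,d['state_p'][2]-z)-d['state_p'])@W[:3,:3]*1000).round(1).tolist()
print('tip',tool([(317,214),(317,217)],.0713))
print('knobtop',tool([(290,333),(347,333),(290,285),(347,285)],-.0367))
```

```text
col318 [(205, [107, 85, 61]), (209, [98, 78, 58]), (213, [90, 88, 86]), (217, [84, 83, 85]), (221, [86, 84, 86]), (225, [85, 84, 86]), (229, [86, 85, 86]), (233, [86, 85, 86]), (237, [122, 119, 121]), (241, [114, 108, 109]), (245, [84, 23, 26]), (249, [81, 22, 21]), (253, [84, 23, 25]), (257, [82, 23, 22]), (261, [82, 23, 25]), (265, [81, 22, 22]), (269, [84, 20, 21]), (273, [81, 22, 23]), (277, [78, 19, 13]), (281, [81, 22, 16]), (285, [107, 31, 26]), (289, [113, 29, 26]), (293, [113, 30, 28]), (297, [114, 33, 29]), (301, [112, 30, 28]), (305, [112, 33, 31]), (309, [110, 27, 27]), (313, [113, 34, 33]), (317, [113, 30, 26]), (321, [112, 30, 28]), (325, [112, 30, 30]), (329, [113, 28, 29]), (333, [128, 76, 56]), (337, [139, 88, 63])]
216 [(302, 407), (304, 404), (306, 418), (308, 408), (310, 395), (312, 236), (314, 250), (316, 259), (318, 261), (320, 255), (322, 248), (324, 365), (326, 452), (328, 445), (330, 445), (332, 443), (334, 435)]
222 [(302, 443), (304, 440), (306, 438), (308, 438), (310, 215), (312, 238), (314, 256), (316, 254), (318, 254), (320, 254), (322, 258), (324, 248), (326, 416), (328, 439), (330, 424), (332, 434), (334, 431)]
228 [(302, 446), (304, 439), (306, 450), (308, 423), (310, 226), (312, 241), (314, 238), (316, 252), (318, 259), (320, 254), (322, 244), (324, 243), (326, 367), (328, 442), (330, 429), (332, 435), (334, 439)]
234 [(302, 426), (304, 432), (306, 425), (308, 368), (310, 253), (312, 257), (314, 243), (316, 253), (318, 254), (320, 245), (322, 257), (324, 250), (326, 287), (328, 368), (330, 329), (332, 302), (334, 257)]
tip [[2.1, 0.2, 71.3], [0.1, 0.2, 71.3]]
knobtop [[-9.5, -9.3, -36.7], [-9.5, 10.9, -36.7], [9.4, -8.9, -36.7], [9.4, 10.5, -36.7]]
```

>>> send_rows(
  steps=[-1, -0.4, 1.2, 0, 0, -1, -0.8, 2.4, 0, 0, -1, -0.85, 2.55, 0, 0, -1, -0.85, 2.55, 0, 0, -1, -0.85, 2.55, 0, 0, -1, -0.85, 2.55, 0, 0, -1, -0.85, 2.55, 0, 0, -1, -0.8, 2.4, 0, 0, -1, -0.42, 1.18, 0, 0, -1, 0, 0, 1, 0, -1, 0, 0, 1, 0, -1, 0, 0, 0, 0],
)

```text
clock: 12.1
position: [0.5678, 0.0217, 0.1609]
ee_rot: [-0.003, 0.053, 0.999, -0.0]
contact_force: [-0.6, 0.9, -1.3]
width: 0.0194
gripper_force: 58.8
```

>>> send_rows(
  steps=[-1, 0, 0, 0, 0],
)

```text
clock: 12.2
position: [0.5691, 0.0216, 0.1625]
ee_rot: [-0.001, 0.054, 0.999, -0.0]
contact_force: [0.2, -0.3, -0.4]
width: 0.0194
gripper_force: 58.8
```

>>> send_rows(
  steps=[-1, -0.06, 0.1, 0, 0, -1, 0, 0, 0.3, 0, -1, 0, 0, 0.3, 0, -1, 0, 0, 0, 0, -1, 0, 0, 0, 0],
)

```text
clock: 12.7
position: [0.5705, 0.0234, 0.1572]
ee_rot: [-0.0, 0.053, 0.999, 0.0]
contact_force: [0.5, -0.1, -1.4]
width: 0.0193
gripper_force: 58.8
```

>>> send_rows(
  steps=[-1, 0, 0, 0.2, 0, -1, 0, 0, 0.2, 0, -1, 0, 0, 0.2, 0],
)

```text
clock: 13.0
position: [0.5706, 0.0235, 0.1511]
ee_rot: [0.0, 0.053, 0.999, 0.0]
contact_force: [-0.7, -1.2, -0.8]
width: 0.0191
gripper_force: 58.8
```

>>> send_rows(
  steps=[-1, 0, 0, 0.2, 0, -1, 0, 0, 0.1, 0],
)

```text
clock: 13.2
position: [0.5705, 0.0234, 0.148]
ee_rot: [-0.0, 0.053, 0.999, 0.0]
contact_force: [0.1, -0.7, -0.7]
width: 0.0195
gripper_force: 58.8
```

>>> send_rows(
  steps=[-1, 0, 0, 0.1, 0, -1, 0, 0, 0.1, 0],
)

```text
clock: 13.4
position: [0.5707, 0.0234, 0.1462]
ee_rot: [0.0, 0.053, 0.999, 0.0]
contact_force: [0.2, -0.3, -0.6]
width: 0.0192
gripper_force: 58.8
```

Already about 5 mm into the bore without contact. I'll nudge toward the estimated centre and go on down.

>>> send_rows(
  steps=[-1, 0.04, -0.05, 0, 0, -1, 0, 0, 0.1, 0, -1, 0, 0, 0.1, 0, -1, 0, 0, 0.1, 0],
)

```text
clock: 13.8
position: [0.5702, 0.023, 0.1433]
ee_rot: [0.0, 0.053, 0.999, 0.0]
contact_force: [-0.7, 0.2, -1.6]
width: 0.0192
gripper_force: 58.8
```

>>> send_rows(
  steps=[-1, 0, 0, 0.15, 0, -1, 0, 0, 0.15, 0, -1, 0, 0, 0.15, 0],
)

```text
clock: 14.1
position: [0.5702, 0.023, 0.1386]
ee_rot: [-0.0, 0.053, 0.999, 0.0]
contact_force: [0.6, -0.8, -0.5]
width: 0.0194
gripper_force: 58.8
```

>>> send_rows(
  steps=[-1, 0, 0, 0.15, 0, -1, 0, 0, 0.15, 0, -1, 0, 0, 0.15, 0],
)

```text
clock: 14.4
position: [0.5701, 0.023, 0.1341]
ee_rot: [-0.0, 0.053, 0.999, 0.0]
contact_force: [-0.3, 0.2, -1.0]
width: 0.0192
gripper_force: 58.8
```

>>> send_rows(
  steps=[-1, 0, 0, 0.2, 0, -1, 0, 0, 0.2, 0, -1, 0, 0, 0.2, 0, -1, 0, 0, 0.2, 0],
)

```text
clock: 14.8
position: [0.5702, 0.0229, 0.1261]
ee_rot: [-0.0, 0.053, 0.999, 0.0]
contact_force: [0.1, -0.2, -1.0]
width: 0.0195
gripper_force: 58.8
```

>>> send_rows(
  steps=[-1, 0, 0, 0.15, 0, -1, 0, 0, 0.15, 0, -1, 0, 0, 0.1, 0],
)

```text
clock: 15.1
position: [0.5701, 0.023, 0.1221]
ee_rot: [-0.0, 0.053, 0.999, 0.0]
contact_force: [0.1, 0.3, -0.4]
width: 0.0193
gripper_force: 58.8
```

>>> send_rows(
  steps=[-1, 0, 0, 0.1, 0, -1, 0, 0, 0.1, 0, -1, 0, 0, 0.1, 0],
)

```text
clock: 15.4
position: [0.5702, 0.023, 0.1193]
ee_rot: [0.0, 0.053, 0.999, 0.0]
contact_force: [-0.0, -0.5, -0.8]
width: 0.0191
gripper_force: 58.8
```

>>> send_rows(
  steps=[-1, 0, 0, 0.1, 0, -1, 0, 0, 0.1, 0, -1, 0, 0, 0.1, 0, -1, 0, 0, 0.1, 0],
)

```text
clock: 15.8
position: [0.5702, 0.023, 0.1152]
ee_rot: [0.0, 0.053, 0.999, 0.0]
contact_force: [0.7, -0.5, -0.6]
width: 0.0192
gripper_force: 58.8
```

>>> send_rows(
  steps=[-1, 0, 0, 0.15, 0, -1, 0, 0, 0.15, 0, -1, 0, 0, 0.15, 0, -1, 0, 0, 0.15, 0],
)

```text
clock: 16.2
position: [0.5702, 0.023, 0.1091]
ee_rot: [-0.0, 0.053, 0.999, 0.0]
contact_force: [-0.2, 0.6, -0.7]
width: 0.0192
gripper_force: 58.8
```

>>> send_rows(
  steps=[-1, 0, 0, 0.15, 0, -1, 0, 0, 0.15, 0, -1, 0, 0, 0.15, 0, -1, 0, 0, 0.15, 0],
)

```text
clock: 16.6
position: [0.5702, 0.0229, 0.1032]
ee_rot: [0.0, 0.053, 0.999, 0.0]
contact_force: [-0.3, -0.0, -1.2]
width: 0.0195
gripper_force: 58.8
```

>>> send_rows(
  steps=[-1, 0, 0, 0.1, 0, -1, 0, 0, 0.1, 0, -1, 0, 0, 0.1, 0, -1, 0, 0, 0.1, 0],
)

```text
clock: 17.0
position: [0.5702, 0.023, 0.0993]
ee_rot: [0.0, 0.053, 0.999, 0.0]
contact_force: [0.2, 0.1, 2.7]
width: 0.0194
gripper_force: 59.0
```

>>> send_rows(
  steps=[-1, 0, 0, 0.1, 0, -1, 0, 0, 0.1, 0, -1, 0, 0, 0.1, 0],
)

```text
clock: 17.3
position: [0.5704, 0.0229, 0.0971]
ee_rot: [0.0, 0.053, 0.999, 0.0]
contact_force: [-0.8, 0.4, 5.6]
width: 0.0193
gripper_force: 59.5
```

Plug touched at about TCP z 0.0993, as computed. There should be about 8 mm left.

>>> send_rows(
  steps=[-1, 0, 0, 0.1, 0, -1, 0, 0, 0.1, 0, -1, 0, 0, 0.1, 0, -1, 0, 0, 0.1, 0],
)

```text
clock: 17.7
position: [0.5703, 0.0229, 0.0931]
ee_rot: [0.0, 0.053, 0.999, 0.0]
contact_force: [-1.9, 0.7, 4.6]
width: 0.0191
gripper_force: 59.5
```

>>> send_rows(
  steps=[-1, 0, 0, 0.1, 0, -1, 0, 0, 0.1, 0],
)

```text
clock: 17.9
position: [0.5703, 0.023, 0.0911]
ee_rot: [0.0, 0.053, 0.999, 0.0]
contact_force: [-0.4, 0.2, 5.6]
width: 0.0195
gripper_force: 59.5
```

>>> send_rows(
  steps=[-1, 0, 0, 0.05, 0, -1, 0, 0, 0.05, 0],
)

```text
clock: 18.1
position: [0.5703, 0.023, 0.0901]
ee_rot: [0.0, 0.053, 0.999, 0.0]
contact_force: [-2.0, 0.4, 4.9]
width: 0.019
gripper_force: 59.5
```

>>> send_rows(
  steps=[-1, 0, 0, 0.05, 0, -1, 0, 0, 0.05, 0],
)

```text
clock: 18.3
position: [0.5704, 0.023, 0.0893]
ee_rot: [0.0, 0.053, 0.999, 0.0]
contact_force: [-2.5, -0.6, 8.9]
width: 0.0193
gripper_force: 60.1
```

>>> send_rows(
  steps=[-1, 0, 0, 0.03, 0, -1, 0, 0, 0, 0],
)

```text
clock: 18.5
position: [0.5704, 0.023, 0.0893]
ee_rot: [0.0, 0.053, 0.999, 0.0]
contact_force: [-1.6, 0.1, 7.3]
width: 0.0192
gripper_force: 60.1
```

>>> send_rows(
  steps=[-1, 0, 0, 0.03, 0, -1, 0, 0, 0, 0],
)

```text
clock: 18.7
position: [0.5704, 0.023, 0.0893]
ee_rot: [0.001, 0.053, 0.999, 0.0]
contact_force: [-1.9, 0.1, 10.5]
width: 0.0192
gripper_force: 60.2
```

>>> send_rows(
  steps=[-1, 0, 0, 0.05, 0, -1, 0, 0, 0, 0, -1, 0, 0, 0, 0],
)

```text
clock: 19.0
position: [0.5704, 0.023, 0.0893]
ee_rot: [0.001, 0.053, 0.999, -0.0]
contact_force: [-3.8, 0.1, 11.9]
width: 0.0197
gripper_force: 60.7
```

>>> send_rows(
  steps=[-1, 0, 0, -0.1, 0, 0, 0, 0, 0, 0, 0, 0, 0, 0, 0, 0, 0, 0, 0, 0, 0, 0, 0, 0, 0, 0, 0, 0, -0.5, 0, 0, 0, 0, -2, 0, 0, 0, 0, -3, 0, 0, 0, 0, -3, 0, 0, 1, 0, 0, 0, 0, 0, 0, 0, 0],
)

```text
clock: 20.1
position: [0.5592, 0.0242, 0.1739]
ee_rot: [0.0, 0.053, 0.999, 0.0]
contact_force: [-0.1, 1.2, -0.2]
width: 0.0424
gripper_force: 0.0
```

Run:
```python
from h import *
s,im=snap('wrist','w4'); _,a=snap('scene','sc4'); print(s['position'],s['contact_force'])
cv2.imwrite('pics/c4.png',np.hstack([im['color'][60:400,150:550,::-1],cv2.resize(a['color'][180:350,250:450,::-1],(400,340))]))
```

```text
[0.55919751 0.02419837 0.17390401] [-0.09300171  1.24559982 -0.20422765]
```

View pics/c4.png

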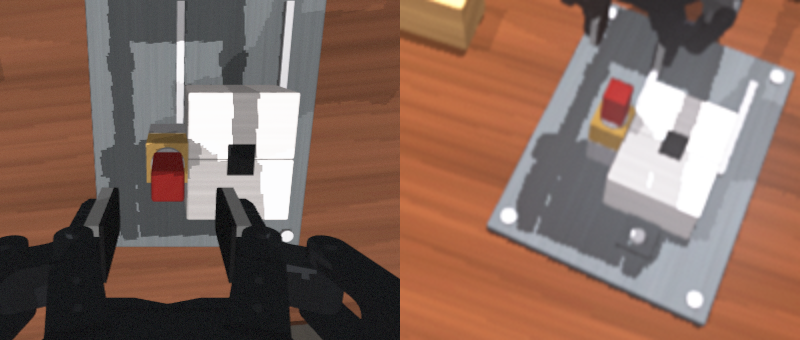

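The picture shows the pin standing in the hinge with its collar on the brass (left half at (168,170)). The mould seam is closed, and the fingers are clear of everything. Handing in.

```bash
python3 -c "from rig import *; print(sign_off())"
```

```text
the job is handed in; nothing more can be done
None
```

The sliding half is home and the red-knobbed pin is through both knuckles with its collar on the hinge top. It was released and the job handed in at about 20 s; I never touched the black and blue pins. The pin met only the plug's light resistance (about 6 N) and a final seating press of about 12 N.

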